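# Roll a sample vial into the reader with the pusher paddle

## Task

Take the orange paddle from its stand and, pushing gently with its blade, roll the white-capped vial up the track, over the crest and against the black pad in the reader's bay, and on until the sliding pad is fully back at its stop; press it there with about 7 newtons for a good second, never with more than 10. Keep the vial on the track and your fingers off it. Then hang the paddle back in its stand, let go, and leave the other things alone.

Things in the scene. Friction and masses are not known exactly. Their poses are not given: they have to be found in the camera images.
- vial: The vial to load: closed amber glass vial with a white cap, 28 mm diameter, 60 mm long, about 60 g, lying across the track. Origin at its middle, on its axis; its y runs along its length, x and z turn as it rolls. It rolls very freely (friction 0.35 on everything).
- track: Fixed track, grey floor, blue side rails 64 mm apart, 9 mm above the floor, ending in a low white reader. Origin on the bench under it; x = rolling direction, z up. Floor heights at track x: 16 mm at -145 (open low end), 12 at -85 (hollow), 21 at +45 (crest), 18 at +137 (end of the bay), straight between. Reader 120 mm wide, 58 tall, x 137 to 232 mm.
- start (a point): Point on the track: centre of the vial waiting in the hollow, 26 mm above the bench. Axes as the track's. Let go of between hollow and crest, the vial rolls back here.
- bay (a point): Point on the track, 106 mm along its x, 33 mm above the bench, axes as the track's: where the centre of the vial comes to lie, give or take 11 mm along the track, once it has pushed the pad fully back. Past the crest the vial rolls in against the pad by itself and stays.
- contact_pad: Black pad closing the bay, on a slide along the track's x: 54 mm wide, 22 tall. It slides back under 2 N, does not spring back, and after 2 to 24 mm meets a hard stop, set differently each time and not measured: it must be felt. Origin: middle of its face towards the vial, 1 mm under its lower edge, 21 mm above the bench.
- paddle: Pusher paddle, 80 g. From below: white blade 8 mm thick (x), 44 wide (y), 50 tall; orange collar plate 44 (x) x 76 (y) mm, from 50 to 56 mm up; orange handle 20 (x) x 24 (y) mm, from 56 to 122 mm up. Origin: centre of the blade's lower edge; x square to the blade's faces, z up the handle. The same from either side.
- paddle_stand: Fixed grey stand, 52 (x) x 90 (y) x 60 mm tall, on a steel foot 80 x 110 mm, with a slot from above 20 (x) x 56 (y) mm. The blade hangs in the slot, the collar resting on the top, paddle x along stand x (either way round); the paddle's underside is then 10 mm above the bench. Origin on the bench at its centre.
- amber_bottle: Bystander: amber glass reagent bottle with blue cap, 68 mm across, 140 mm tall.
- white_jar: Bystander: white plastic jar with blue lid, 72 mm across, 100 mm tall.
- beaker: Bystander: clear glass beaker, 68 mm across, 85 mm tall.
- dish: Bystander: shallow clear glass dish, 90 mm across, 16 mm tall.
- spare_vial: Bystander: amber vial with RED cap standing upright on the bench, 28 mm across, 60 mm tall; not the one to load.
- weight_block: Bystander: brass weight, 32 x 32 x 40 mm.
- marker: Bystander: marker pen lying on the bench, 130 mm long, 13 mm thick.
Mind the look-alikes: they are no part of the job. What is shaped like the paddle_stand but green or red is not meant. Leave any green or purple look-alike of the vial alone.

How it is judged:
On the way, in this order (a step that is already met when the one before it is completed fails the run):
1. the paddle is taken out of its stand, its underside above the stand's top (height (world z) of paddle above 0.055 m), for 0.1 s.
2. the vial, in the bay, is pressed by the paddle against the pad with more than 4.5 N (so at its stop) for 0.6 s on end (x of vial in the frame of bay between -0.015 and 0.015 m and z of vial in the frame of bay between -0.006 and 0.006 m and y of vial in the frame of bay between -0.006 and 0.006 m and angle between the y axis of vial and the y axis of track, either way round below 0.2 rad and contact force between vial and contact_pad above 4.5 N and contact force between paddle and vial above 3 N), for 0.6 s.
At the end, for the whole second after the job is handed in: The vial rests in the bay where the pad was pushed back (within 15 mm of the bay point along the track, 6 mm across and in height, axis within 0.2 rad of square to it); the paddle hangs at rest in its stand, upright within 0.12 rad, within 12 mm of the stand's centre, underside below 18 mm (x of vial in the frame of bay between -0.015 and 0.015 m and z of vial in the frame of bay between -0.006 and 0.006 m and y of vial in the frame of bay between -0.006 and 0.006 m and angle between the y axis of vial and the y axis of track, either way round below 0.2 rad and linear speed of each of vial, paddle below 0.02 m/s and horizontal distance between paddle and paddle_stand below 0.012 m and height (world z) of paddle below 0.018 m and angle between paddle's own z axis and vertical below 0.12 rad); the robot touches nothing.
It fails at once if the paddle pushes the vial with more than 10 N (contact force between paddle and vial above 10 N).
It fails at once if the vial bears on the pad with more than 10 N (contact force between vial and contact_pad above 10 N).
It fails at once if the robot itself touches the vial (contact force between any of the fingers, the arm and vial above 0.3 N).
It fails at once if the vial leaves the track (lifted more than 15 mm above the bay point, or knocked off) (z of vial in the frame of bay above 0.015 m or z of vial in the frame of bay below -0.02 m or y of vial in the frame of bay above 0.03 m or y of vial in the frame of bay below -0.03 m).
It fails at once if a bystander is moved more than 20 mm (distance of any of amber_bottle, white_jar, beaker, dish, spare_vial, weight_block, marker from where it was at the start of the episode above 0.02 m).
It also fails if it takes over 72 s, if anything falls off the work surface, if the arm or the gripper's body presses on something with over 40 N, if the wrist force passes 120 N, or if a joint passes its speed limit or range.

## Robot

A 7-joint arm with a two-finger parallel gripper is mounted at the origin on the work surface. World frame = base frame: x ahead of the robot, y to its left, z up, the work surface at z = 0. Lengths are in m, angles in rad, forces in N, time in s.
With the tool pointing down it reaches from about 0.425 to 0.95 m from the base axis. Payload 4.7 kg.
Tool frame: the origin (TCP) lies on the centre line of the jaws, within the pads' length; the fingertips stand robot.nose_length ahead of it and the grasp point (between the pads) lies 8 mm behind it (robot.nose_length is the distance from the TCP to the fingertips, in m); z points along the fingers, y is the line along which they close (so a half turn about z gives the same grasp; the last joint's range is limited). The gripper opens to 85 mm and grips with 20 to 120 N. Pads are 22 mm wide; open, the fingers measure 114 mm over their backs; the gripper's body (76 mm by 85 mm) begins 54 mm behind the grasp point. The pads swing forward as they close: fully open they stand 13 mm farther back than shut.
Start: joints at [1.295, 0.469, -0.049, 1.532, 0.024, 1.141, -0.082], TCP at [0.165, -0.655, 0.242] pointing down, gripper open.
Joint ranges: [-2.59, 2.59], [-0.33, 1.99], [-1.39, 1.29], [0.1, 2.45], [-1.04, 4.18], [0.21, 1.99], [-2.66, 2.66]. Speed limits (rad/s): [2.57, 2.57, 3.14, 3.14, 3.14, 3.14, 3.14].

## Interface

Orientations are given as [roll, pitch, yaw] about the fixed x, y, z axes, in that order (R = Rz(yaw) Ry(pitch) Rx(roll)).
In Python, from plant import robot gives the robot as it stands. Calls block until the motion is done:
- robot.goto(position, orientation): joint-space move of the TCP to a pose.
- robot.move_straight(position, vel=0.15, attitude=None, contact_N=None): straight line of the TCP; attitude=None keeps the orientation; vel is the mean speed in m/s. With contact_N (N) it stops when the force on the tool has changed by that much, and returns True; else False.
- robot.move_joints(angles): joint-space move.
- robot.grip(opening, strength=None): opening from 0.0 (shut) to 1.0 (fully open); strength is the grip in N (None keeps the last); returns when the fingers have stopped.
- robot.sleep(seconds).
- robot.inverse_kinematics(position, orientation): joint angles nearest the present ones, or None.
- robot.sense(): the state.
- robot.grab_frame(name): name is "scene" or "top" or "wrist"; returns a dict with "image" (480x640x3 uint8, red, green, blue), "range_z" (480x640 float32, m along the optical axis (not along the pixel's ray), 0 where there is no reading), "fx", "fy", "cx", "cy" (pixels), "R" (3x3) and "t" (3): a world point X has camera coordinates R X + t. Camera axes: x right, y down, z forward; pixel columns grow to the right and rows downward; lengths in m; the calibration is good to about 2 mm. A picture is of the moment at which its call begins.
A pose or a line that the arm cannot do raises robot.IKError and nothing moves.
- robot.close_job(): hands the job in; it is judged then, once.
The state is a dict: "t": time; "joint_pos": joint angles; "joint_velocities": joint speeds; "effort": joint torques, N m; "tcp_pos": TCP position; "tcp_rot": TCP orientation; "wrist_force": force on the tool from outside, world axes, zero at the start; "torque": the same for the moment, N m; "opening": opening from 0.0 (shut) to 1.0 (fully open); "gripper_force": force on a finger pad.
Only numpy, scipy, OpenCV 4.12 (cv2) and the standard library are available. Lean on these libraries where they do the work, as an engineer would, in place of code of your own. Each camera call takes 0.05 s, during which the arm holds its last target. There are 200 camera calls.

## Working session

There is one attempt and no reset: what is moved stays moved. The work goes in short steps, each a Python script; the robot and the scene stay as the last script left them, time stands still between calls to the robot, and variables do not carry over. Pictures are saved under pics/ and viewed, at most 10 in all, crops included, and the job is handed in when it is done.

```bash
ls; mkdir -p pics
python3 - <<'E'
from plant import robot
import cv2,pickle
F={}
for n in("scene","top","wrist"):
    f=robot.grab_frame(n);F[n]=f;cv2.imwrite(f"pics/{n}0.png",f["image"][:,:,::-1])
    print(n,f["fx"],f["cx"],f["cy"],f["R"].round(3).tolist(),f["t"].round(3).tolist())
pickle.dump(F,open("f0.pkl","wb"))
s=robot.sense();print(s,robot.nose_length)
E
```

```text
pics
scene 529.8147698047535 314.4035469327243 238.91616752979488 [[-0.006, 1.0, -0.004], [0.579, 0.001, -0.816], [-0.816, -0.007, -0.579]] [0.042, -0.273, 1.599]
top 546.9366334752365 317.0138177636363 242.61475367738163 [[-0.016, -1.0, 0.018], [-0.996, 0.015, -0.085], [0.085, -0.02, -0.996]] [-0.037, 0.551, 1.462]
wrist 360.4543060475994 323.61223634873085 240.19851603752278 [[0.243, -0.97, -0.002], [-0.937, -0.235, 0.259], [-0.252, -0.061, -0.966]] [-0.674, -0.033, 0.378]
{'t': 0.15, 'joint_pos': array([ 1.29510397,  0.46930054, -0.0485966 ,  1.53341044,  0.0240682 ,
        1.14099663, -0.08229367]), 'joint_velocities': array([ 5.98812869e-04, -1.75658561e-03,  9.31296043e-04, -2.05974591e-03,
       -1.32174378e-03, -6.81868861e-04,  1.92839247e-05]), 'effort': array([ 4.41508155e-04, -5.10766160e+01, -4.67630674e-02, -2.37978244e+01,
        1.07463368e-02,  5.38203269e-03, -1.54085990e-05]), 'tcp_pos': array([ 0.16482246, -0.65412861,  0.24147641]), 'tcp_rot': array([-3.14006142e+00,  1.78503200e-05,  2.46812318e-01]), 'wrist_force': array([-0.38505004, -0.14775456,  0.35381704]), 'torque': array([ 0.00561811,  0.00257836, -0.01151179]), 'gripper_force': 0.0, 'opening': 1.001506557832572} 0.011
```

View pics/top0.png

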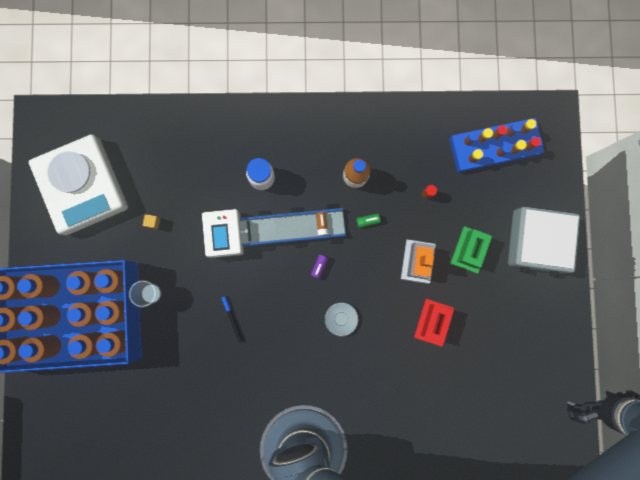

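View pics/scene0.png

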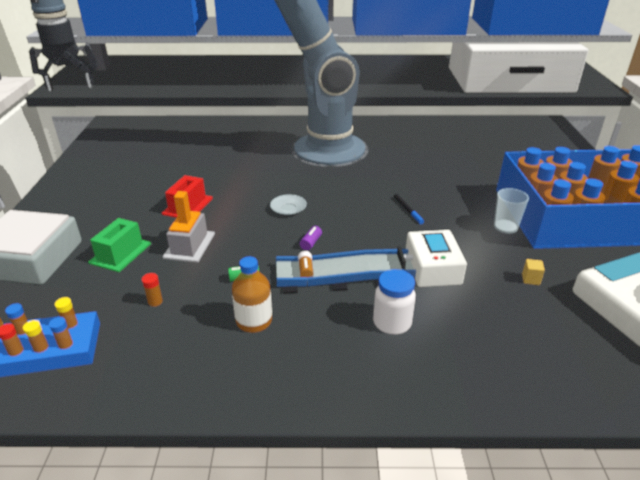

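Top view: the orange paddle sits in the grey stand at (420,262). Stand look-alikes are green (472,250) and red (435,322). The target vial is amber with a white cap at (322,222) in the blue-railed track. Vial look-alikes are green (368,220), purple (319,266), and the red-capped spare (430,191). The track runs from its low end at (343,222) to the reader at (222,233). The scene view agrees: paddle (184,215), vial (305,262). I choose the grey stand and the white-capped vial.

```bash
cat > h.py <<'E'
import numpy as np,cv2
def cloud(f):
    z=f["range_z"];v,u=np.mgrid[:480,:640]
    c=np.stack([(u-f["cx"])/f["fx"]*z,(v-f["cy"])/f["fy"]*z,z],-1)
    return (c-f["t"])@f["R"]            # world points, 480x640x3
def project(f,X):
    c=f["R"]@np.asarray(X)+f["t"];return np.array([f["fx"]*c[0]/c[2]+f["cx"],f["fy"]*c[1]/c[2]+f["cy"]])
def rect(P,name):
    (c,s,a)=cv2.minAreaRect((P[:,:2]*1000).astype(np.float32))
    print(name,len(P),"c",np.round(c,1),"size",np.round(s,1),"ang",round(a,1),"z",np.percentile(P[:,2],[5,50,95]).round(4))
def box(W,lo,hi): return ((W>lo)&(W<hi)).all(-1)
E
python3 - <<'E'
import pickle;from h import *
F=pickle.load(open("f0.pkl","rb"))
for n in("top","scene"):
    f=F[n];W=cloud(f);ok=f["range_z"]>0
    hsv=cv2.cvtColor(f["image"],cv2.COLOR_RGB2HSV);H,S,V=[hsv[...,i].astype(int) for i in range(3)]
    print(n)
    for nm,(u,v) in dict(pad=(420,262),vial=(322,222),reader=(222,233)).items():
        if n=="top":print(nm,W[v,u].round(3))
    org=(H>5)&(H<18)&(S>180)&(V>120)&ok
    A=box(W,[.4,-.45,0.02],[.7,-.2,.2])
    rect(W[A&org&(W[...,2]>.11)],"handle hi")
    rect(W[A&org&(W[...,2]<.075)&(W[...,2]>.05)],"collar")
    gr=(S<70)&ok
    rect(W[A&gr&(W[...,2]>.045)&(W[...,2]<.07)],"standtop grey")
    B=box(W,[.45,-.15,.004],[.8,.4,.08])&ok
    bl=(H>100)&(H<125)&(S>120)
    R=B&bl&(W[...,2]<.045)&(W[...,1]<.16);rect(W[R],"rails")
    rect(W[B&(S<60)&(V>150)&(W[...,2]>.05)&(W[...,1]>.1)],"reader top")
    G=B&(S<110)&(W[...,2]<.03)&(W[...,1]<.16)&(W[...,1]>-.12)&(V>60);rect(W[G],"floor")
    am=B&(H<20)&(S>120)&(V>40)&(W[...,1]<.0)&(W[...,1]>-.12);rect(W[am],"vial amber")
    wc=B&(S<60)&(V>170)&(W[...,1]<.0)&(W[...,1]>-.12);rect(W[wc],"vial cap") if wc.sum()>3 else None
    bk=B&(V<50)&(W[...,2]>.02)&(W[...,1]>.05);rect(W[bk],"pad black") if bk.sum()>3 else None
a=F["top"]["image"][190:290,190:480,::-1];b=F["scene"]["image"][180:300,150:440,::-1]
cv2.imwrite("pics/crop1.png",np.vstack([cv2.resize(a,(780,269)),cv2.resize(b,(780,323))]))
E
```

```text
top
pad [ 0.492 -0.316  0.066]
vial [ 0.605 -0.06   0.038]
reader [0.577 0.206 0.058]
handle hi 92 c [ 494.5 -325.6] size [20.8 24.1] ang 81.3 z [0.1137 0.1301 0.1362]
collar 310 c [ 493.7 -324.9] size [41.3 72.1] ang 81.4 z [0.0601 0.065  0.0699]
standtop grey 174 c [ 497.7 -323.8] size [53.5 90.4] ang 79.9 z [0.0485 0.058  0.063 ]
rails 477 c [672.3  24.4] size [232.  277.6] ang 4.3 z [0.0112 0.0244 0.0309]
reader top 1130 c [624.7 193.4] size [125.4 236.5] ang 72.0 z [0.0518 0.0568 0.063 ]
floor 2648 c [625.1  20.1] size [349.4 279.4] ang 0.1 z [0.0046 0.0154 0.0239]
vial amber 86 c [609.5 -57.4] size [21.7 41.1] ang 89.0 z [0.0291 0.0358 0.0424]
vial cap 420 c [550.6 -63.8] size [159.5 116.8] ang 6.8 z [0.009  0.0152 0.0386]
scene
handle hi 147 c [ 495.3 -321.7] size [21.9 31.4] ang 78.5 z [0.1121 0.1234 0.1334]
collar 138 c [ 497.1 -322.5] size [44.8 80.6] ang 80.8 z [0.0639 0.0674 0.0738]
standtop grey 361 c [ 499.6 -317.6] size [53.1 97.7] ang 75.7 z [0.0461 0.0567 0.0623]
rails 1304 c [599.2  22.3] size [ 84.6 279.6] ang 5.6 z [0.0082 0.0224 0.0305]
reader top 1685 c [582.5 210.2] size [144.5 439.8] ang 52.5 z [0.0527 0.0592 0.0747]
floor 2594 c [624.5  19.9] size [279.8 348. ] ang 89.8 z [0.0052 0.0189 0.0275]
vial amber 173 c [671.2 -75.2] size [ 36.5 163.7] ang 71.0 z [0.0251 0.0372 0.0413]
vial cap 707 c [608.2 -59. ] size [117.8 287.2] ang 89.2 z [0.0137 0.0168 0.0423]
pad black 38 c [591.9 139.2] size [47.5  2. ] ang 5.1 z [0.0305 0.0361 0.0422]
```

View pics/crop1.png

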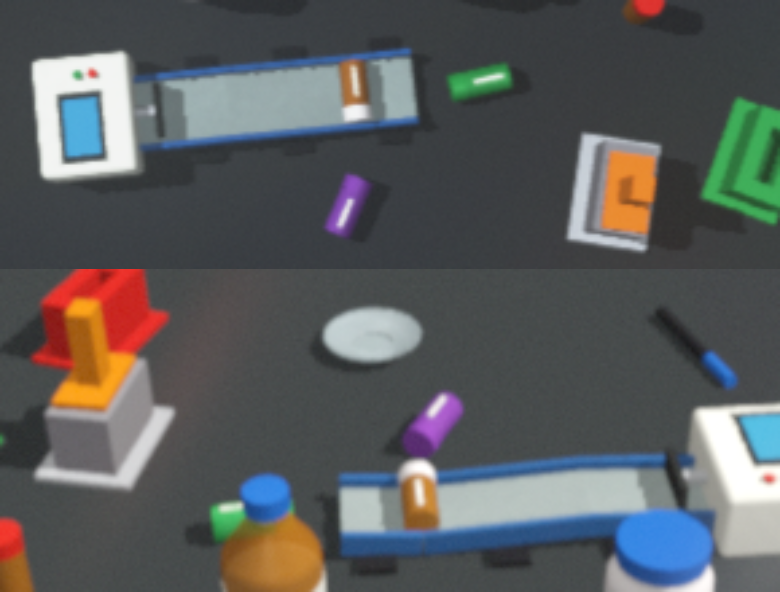

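The crop confirms the choice: the white cap is at (355,110) on the amber vial in the track, and the orange paddle is in the grey stand at (615,190). Next I'll refine the track frame.

Run:
```python
import pickle;from h import *
F=pickle.load(open("f0.pkl","rb"))
for n in("top","scene"):
    f=F[n];W=cloud(f);ok=f["range_z"]>0
    hsv=cv2.cvtColor(f["image"],cv2.COLOR_RGB2HSV);H,S,V=[hsv[...,i].astype(int) for i in range(3)]
    print(n)
    B=box(W,[.5,-.14,.015],[.67,.13,.045])&ok&(H>100)&(H<125)&(S>120)
    P=W[B];mids=[];wid=[]
    for y in np.arange(-.1,.12,.01):
        s=P[abs(P[:,1]-y)<.006]
        if len(s)>3 and np.ptp(s[:,0])>.06: mids.append([y,(s[:,0].max()+s[:,0].min())/2]);wid.append(np.ptp(s[:,0]))
    m=np.array(mids);k,c=np.polyfit(m[:,0],m[:,1],1);r=m[:,1]-k*m[:,0]-c
    d=np.array([k,1])/np.hypot(k,1);yaw=np.arctan2(1,k);o=np.array([c,0]);nrm=np.array([-d[1],d[0]])
    print("axis: x=%.4f%+.4f*y"%(c,k),"yaw deg",np.degrees(yaw).round(2),"res",r.std().round(4),"width",np.median(wid).round(4))
    loc=lambda Q:np.c_[(Q[:,:2]-o)@d,(Q[:,:2]-o)@nrm]
    print("rail low end s",np.percentile(loc(P)[:,0],[0,1,2]).round(4),"sides",np.percentile(loc(P)[:,1],[2,98]).round(4))
    Rm=box(W,[.48,.13,.05],[.68,.29,.066])&ok
    nl,L,st,ct=cv2.connectedComponentsWithStats(Rm.astype(np.uint8));i=1+st[1:,4].argmax();Q=W[L==i];rect(Q,"reader");q=loc(Q);print("reader s",np.percentile(q[:,0],[1,99]).round(4),"lat",np.percentile(q[:,1],[1,99]).round(4))
    am=box(W,[.55,-.12,.02],[.66,0,.05])&ok&(((H<20)&(S>100))|((S<40)&(V>190)))
    nl,L,st,ct=cv2.connectedComponentsWithStats(am.astype(np.uint8));i=1+st[1:,4].argmax();Q=W[L==i];q=loc(Q);print("vial s",np.percentile(q[:,0],[2,50,98]).round(4),"lat",np.percentile(q[:,1],[2,98]).round(4),"mean",q.mean(0).round(4))
    for nm,(lo,hi) in dict(bottle=([.62,-.2,.08],[.9,-.02,.2]),jar=([.66,.05,.08],[.9,.2,.2]),greenvial=([.55,-.22,.012],[.68,-.12,.05])).items():
        M=box(W,lo,hi)&ok; rect(W[M],nm) if M.sum()>5 else None
```

```text
top
axis: x=0.5975-0.0891*y yaw deg 95.09 res 0.0004 width 0.0764
rail low end s [-0.1195 -0.1167 -0.1145] sides [-0.0382  0.038 ]
reader 1547 c [579.  207.9] size [120.3  95.4] ang 4.8 z [0.0517 0.0571 0.0625]
reader s [0.1622 0.254 ] lat [-0.0585  0.0581]
vial s [-0.07   -0.0571 -0.0472] lat [-0.0266  0.029 ] mean [-0.0577  0.0008]
bottle 497 c [ 736.3 -155.5] size [64.3 64.3] ang 1.3 z [0.0847 0.1021 0.1401]
jar 473 c [737.7 104.2] size [61.8 60.8] ang 25.5 z [0.0916 0.0983 0.103 ]
greenvial 230 c [ 604.5 -166.6] size [ 34.3 106.5] ang 19.8 z [0.0146 0.024  0.03  ]
scene
axis: x=0.6002-0.0881*y yaw deg 95.04 res 0.0006 width 0.0799
rail low end s [-0.117  -0.115  -0.1129] sides [-0.039   0.0395]
reader 1718 c [582.7 211.2] size [123.1  95.6] ang 5.2 z [0.0536 0.0595 0.0626]
reader s [0.1651 0.2568] lat [-0.0598  0.0567]
vial s [-0.0696 -0.0569 -0.045 ] lat [-0.0301  0.0306] mean [-0.057  -0.0072]
bottle 1150 c [ 747.  -150.8] size [50.7 66.2] ang 6.4 z [0.0835 0.104  0.1413]
jar 918 c [740.3 107.8] size [61.6 63. ] ang 83.8 z [0.0825 0.1006 0.1028]
greenvial 122 c [ 606.7 -164.4] size [ 27.5 104.3] ang 19.8 z [0.0158 0.0255 0.0299]
```

```bash
cat >> h.py <<'E'
T=np.array([.597,.0257]);TY=np.radians(95.06);TD=np.array([np.cos(TY),np.sin(TY)])
G=np.array([.4952,-.3237,.090]);GY=np.radians(-8.9);PY=np.radians(5.06)
def tcp(s,zb,off=.080): return [*(T+s*TD),zb+off]   # paddle centre at track x=s, underside at zb
E
python3 - <<'E'
from plant import robot;from h import *
o=[np.pi,0,GY]
robot.goto([*G[:2],.25],o);robot.move_straight([*G[:2],.16],vel=.15)
f=robot.grab_frame("top");cv2.imwrite("pics/top1.png",cv2.resize(f["image"][180:320,340:520,::-1],(720,560)))
robot.move_straight(list(G),vel=.05,contact_N=8)
s=robot.sense();print(s["t"],s["tcp_pos"],s["wrist_force"])
robot.grip(0,100)
s=robot.sense();print(s["t"],s["tcp_pos"],s["opening"],s["gripper_force"],s["wrist_force"],s["torque"])
robot.move_straight([*G[:2],.16],vel=.06,contact_N=15)
s=robot.sense();print(s["t"],s["tcp_pos"],s["opening"],s["wrist_force"])
f=robot.grab_frame("wrist");cv2.imwrite("pics/wrist1.png",f["image"][:,:,::-1])
E
```

```text
4.2083 [ 0.49541535 -0.32382872  0.09034715] [-1.10518771  0.49157647 -0.48428536]
4.825 [ 0.49539016 -0.32379192  0.09020588] 0.22208038914341194 97.56372570991516 [-0.63539063  0.56378329  1.69891667] [ 0.06072666 -0.01847853 -0.03140552]
6.1417 [ 0.49489264 -0.32354753  0.15947859] 0.21937510026228524 [ 0.42014077  0.25411457 -1.25307755]
```

View pics/wrist1.png

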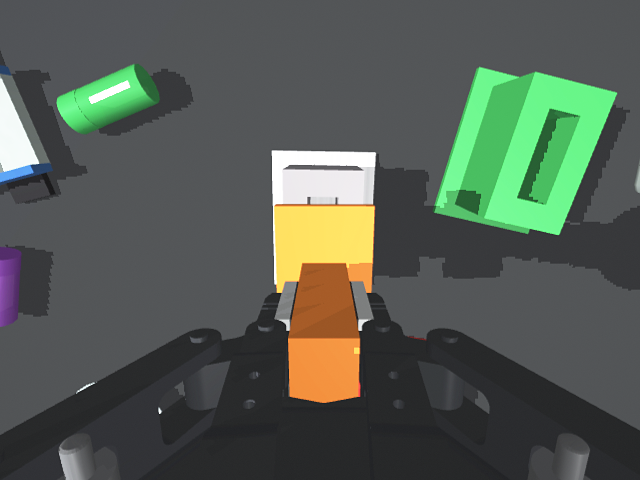

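The paddle is held square and clear of the stand: handle at (325,330), stand slot below at (325,190). Now I'll carry it behind the vial.

Run:
```python
from plant import robot;from h import *
o=[np.pi,0,PY]
robot.goto(tcp(-.121,.09),o)
robot.move_straight(tcp(-.121,.045),vel=.1)
print(robot.move_straight(tcp(-.121,.021),vel=.03,contact_N=5))
s=robot.sense();print(s["t"],s["tcp_pos"],tcp(-.121,.021),s["tcp_rot"],s["wrist_force"])
n=[]
for i in range(10): robot.sleep(.02);n.append(robot.sense()["wrist_force"]@np.array([*TD,0]))
print(np.round(n,2))
a=robot.grab_frame("top")["image"][190:280,190:400,::-1];b=robot.grab_frame("scene")["image"][140:300,230:450,::-1]
cv2.imwrite("pics/c2.png",np.vstack([cv2.resize(a,(560,240)),cv2.resize(b,(560,360*560//560))]))
```

```text
False
8.7417 [ 0.60785993 -0.09479283  0.10116825] [np.float64(0.6076720677974409), np.float64(-0.09482844879499122), 0.101] [ 3.14153697e+00 -4.07737437e-04  8.83828172e-02] [ 0.31260001 -1.10458366 -1.29410836]
[ 0.25  0.07 -0.53 -0.76 -0.1  -0.26  0.19  0.81  0.72 -0.59]
```

View pics/c2.png

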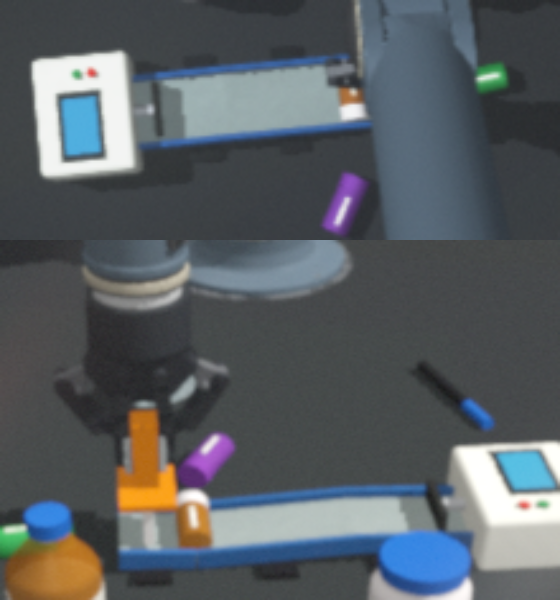

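The blade is centred between the rails behind the vial: collar at (147,488) and vial at (195,520) in the lower crop. Now I'll push up to the crest and on towards the pad.

Run:
```python
from plant import robot;from h import *
d=np.array([*TD,0])
def force(n=8):
    v=[]
    for _ in range(n): robot.sleep(.01);v.append(-robot.sense()["wrist_force"]@d)
    return np.mean(v)
def S(): return (robot.sense()["tcp_pos"][:2]-T)@TD
b=force(20);print("base",b)
print(robot.move_straight(tcp(.03,.027),vel=.045,contact_N=5),S())
print(robot.move_straight(tcp(.06,.026),vel=.03,contact_N=4),S(),robot.sense()["t"])
b=force(25);print("base",b)
a=robot.grab_frame("top")["image"][190:280,190:400,::-1];c=robot.grab_frame("scene")["image"][140:300,230:450,::-1]
cv2.imwrite("pics/c3.png",np.vstack([cv2.resize(a,(560,240)),cv2.resize(c,(560,360))]))
```

```text
base -0.055820748284928765
False 0.029881525944941294
False 0.059667872759180084 13.8333
base -0.06036834007749067
```

View pics/c3.png

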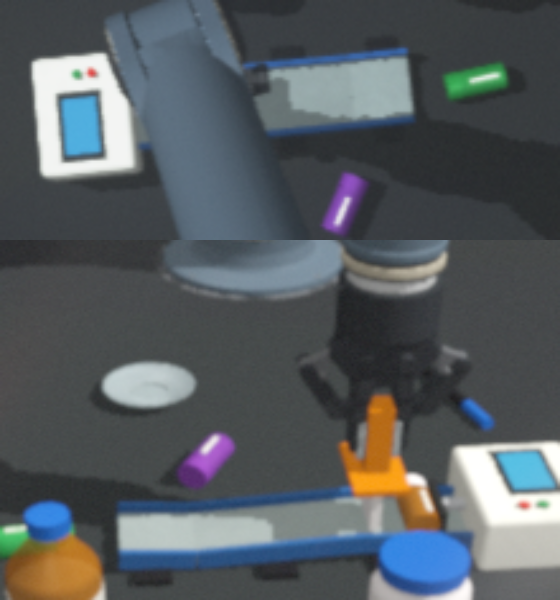

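The vial has rolled into the bay ahead of the blade: vial at (420,500), blade at (375,510). Now a slow press with force feedback.

Run:
```python
from plant import robot;from h import *
d=np.array([*TD,0])
def force(n=10):
    v=[]
    for _ in range(n): robot.sleep(.01);v.append(-robot.sense()["wrist_force"]@d)
    return np.mean(v)
def S(): return (robot.sense()["tcp_pos"][:2]-T)@TD
b=force(20)
hit=robot.move_straight(tcp(.108,.026),vel=.006,contact_N=4.2)
x=S();F=force()-b;print("stop",hit,x,F,robot.sense()["t"])
log=[];held=0;t0=robot.sense()["t"];cmd=x
while hit and robot.sense()["t"]-t0<9 and held<1.6:
    ta=robot.sense()["t"]
    F=force()-b
    step=float(np.clip((6.9-F)*6e-5,-2e-4,1e-4)) if abs(F-6.9)>.5 else 0
    if step: cmd+=step;robot.move_straight(tcp(cmd,.026),vel=.004)
    t=robot.sense()["t"]
    held=held+t-ta if 5.8<F<8.3 else 0
    log.append((round(t-t0,2),round((cmd-x)*1e3,2),round(F,1),round((S()-x)*1e3,2)))
print(log,held)
```

```text
stop True 0.09385176985555906 0.11884698519635745 19.5333
[(0.76, np.float64(0.1), np.float64(-0.3), np.float64(0.1)), (1.09, np.float64(0.2), np.float64(0.0), np.float64(0.2)), (1.43, np.float64(0.3), np.float64(0.1), np.float64(0.34)), (1.76, np.float64(0.4), np.float64(-0.0), np.float64(0.4)), (2.09, np.float64(0.5), np.float64(-0.2), np.float64(0.43)), (2.43, np.float64(0.6), np.float64(0.4), np.float64(0.45)), (2.76, np.float64(0.7), np.float64(0.8), np.float64(0.47)), (3.09, np.float64(0.8), np.float64(1.1), np.float64(0.52)), (3.43, np.float64(0.9), np.float64(1.7), np.float64(0.56)), (3.76, np.float64(1.0), np.float64(2.6), np.float64(0.62)), (4.09, np.float64(1.1), np.float64(3.1), np.float64(0.71)), (4.43, np.float64(1.2), np.float64(3.9), np.float64(0.79)), (4.76, np.float64(1.3), np.float64(4.9), np.float64(0.81)), (5.09, np.float64(1.4), np.float64(5.2), np.float64(0.85)), (5.43, np.float64(1.49), np.float64(5.4), np.float64(0.83)), (5.76, np.float64(1.57), np.float64(5.6), np.float64(0.84)), (6.09, np.float64(1.67), np.float64(5.3), np.float64(0.83)), (6.43, np.float64(1.77), np.float64(5.2), np.float64(0.9)), (6.76, np.float64(1.84), np.float64(5.7), np.float64(0.88)), (7.09, np.float64(1.9), np.float64(5.9), np.float64(0.94)), (7.43, np.float64(1.96), np.float64(5.8), np.float64(0.88)), (7.76, np.float64(2.01), np.float64(6.1), np.float64(0.9)), (8.09, np.float64(2.05), np.float64(6.2), np.float64(0.94)), (8.43, np.float64(2.09), np.float64(6.3), np.float64(0.92))] 1.6666000000000025
```

Run:
```python
from plant import robot;from h import *
d=np.array([*TD,0])
def force(n=10):
    v=[]
    for _ in range(n): robot.sleep(.01);v.append(-robot.sense()["wrist_force"]@d)
    return np.mean(v),max(v)
cmd=.09385+.00209
for i in range(9):
    F=force();print(np.round(F,2),end=" ")
    if F[0]<6.7: cmd+=6e-5;robot.move_straight(tcp(cmd,.026),vel=.004)
    elif F[0]>7.5: cmd-=6e-5;robot.move_straight(tcp(cmd,.026),vel=.004)
    else: robot.sleep(.2)
s=robot.sense();print(s["t"],(s["tcp_pos"][:2]-T)@TD,s["tcp_pos"][2])
robot.move_straight(tcp(.055,.027),vel=.04)
print("base",force(20))
robot.move_straight(tcp(.055,.10),vel=.12)
f=robot.grab_frame("wrist");cv2.imwrite("pics/w4.png",f["image"][:,:,::-1])
print(robot.sense()["t"],robot.sense()["opening"])
```

```text
[6.29 7.08] [6.   6.92] [6.04 6.65] [6.35 7.07] [6.2  6.89] [6.28 7.18] [6.32 7.01] [6.54 7.42] [6.89 7.49] 30.9083 0.09483589948708548 0.10595493745358449
base (np.float64(-0.188270369095847), np.float64(0.653853368238452))
33.0667 0.22196672796414207
```

View pics/w4.png

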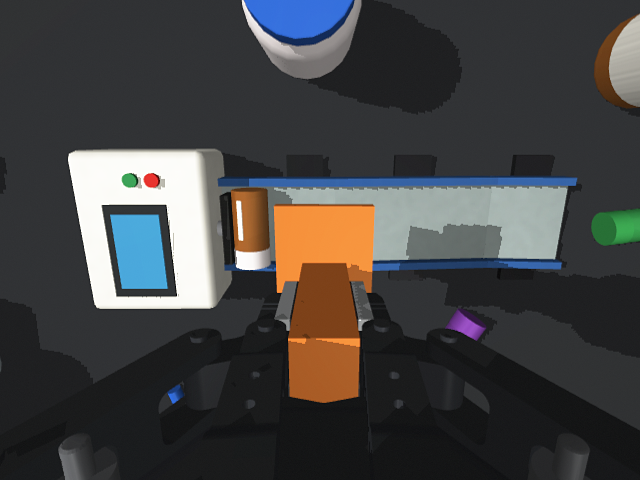

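The vial lies square in the bay at (250,228) against the pushed-back pad at (227,228). The paddle hasn't slipped: its collar is at the same pixels as before. Now to hang it back.

Run:
```python
from plant import robot;from h import *
o=[np.pi,0,GY]
robot.goto([*G[:2],.18],o)
robot.move_straight([*G[:2],.152],vel=.1);robot.sleep(.2)
hit=robot.move_straight([*G[:2],.0905],vel=.04,contact_N=6)
s=robot.sense();print(hit,s["t"],s["tcp_pos"],s["wrist_force"])
if s["tcp_pos"][2]<.094:
    robot.grip(1.0);robot.sleep(.3)
    robot.move_straight([*G[:2],.20],vel=.12)
    robot.goto([.42,-.15,.30],o)
    robot.sleep(.5)
    a=robot.grab_frame("top");c=robot.grab_frame("scene")
    import pickle;pickle.dump({"top":a,"scene":c},open("f1.pkl","wb"))
    for n,f in(("top",a),("scene",c)):
        W=cloud(f);hsv=cv2.cvtColor(f["image"],cv2.COLOR_RGB2HSV).astype(int);H,S,V=hsv[...,0],hsv[...,1],hsv[...,2]
        A=box(W,[.4,-.45,.02],[.7,-.2,.2])&(H>5)&(H<18)&(S>180)&(V>120)
        for nm,M in(("handle",A&(W[...,2]>.11)),("collar",A&(W[...,2]<.075)&(W[...,2]>.05))):
            if M.sum()>5: rect(W[M],n+nm)
    cv2.imwrite("pics/c5.png",np.vstack([cv2.resize(a["image"][150:340,190:480,::-1],(640,280)),cv2.resize(c["image"][150:310,150:450,::-1],(640,320))]))
print(robot.sense()["t"])
```

```text
False 36.9167 [ 0.49534409 -0.32381007  0.09075035] [ 0.57223139  0.26564556 -0.6524305 ]
tophandle 81 c [ 494.9 -323.3] size [18.7 24. ] ang 79.5 z [0.1159 0.1299 0.1346]
topcollar 299 c [ 494.5 -323.6] size [41.  71.8] ang 82.2 z [0.0596 0.0647 0.0698]
scenehandle 149 c [ 497.2 -321.3] size [23.  28.4] ang 81.4 z [0.1111 0.1234 0.1338]
scenecollar 132 c [ 497.2 -322.1] size [45.5 78.8] ang 80.5 z [0.0644 0.0672 0.0733]
40.4083
```

View pics/c5.png

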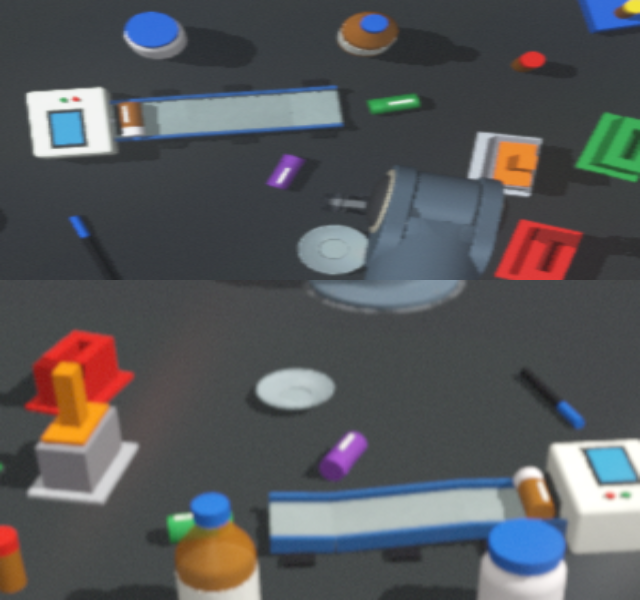

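The paddle hangs in its grey stand (top-half pixel (515,162)), the vial is in the bay (130,118), the arm is clear, and nothing else has moved.

```bash
python3 -c "
from plant import robot
print(robot.close_job())"
```

```text
the job is handed in; nothing more can be done
None
```

The job is handed in; the judge gave no verdict. The vial was pressed against the pad at its stop at about 6–7 N, held there for a few seconds, and is square in the bay. The paddle is back in its stand and released, and the last pictures show nothing else moved.

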